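# Clear the setting block and level the bench shelf

### The job

Put the steel setting block that stands on the bench shelf back into its own storage nest, the vacant one that fits it, stood upright and down on the nest's floor. Lay the spirit level flat on the middle of the shelf, lengthwise so that it points at the levelling foot, let go of it, and turn the foot's wing knob until the bubble rests centred between its two lines. Then press down on the middle of the level, firmly but not hard (about 10 N), and keep pressing: the job finishes while you still hold the level down with the bubble centred; leave everything else on the bench where it is.

Things in the scene. Friction and masses are not known exactly. Their poses are not given: they have to be found in the camera images.
- shelf_top: Blue steel deck of the low bench shelf, 210 x 120 mm. Origin on the pivot pin, 44 mm above the bench, near the end bolted to the bench; x runs towards the levelling foot at x = 250 mm, z is the deck's normal. Its flat surface lies at z = 12 mm, x = -25 to 185 mm, y = +-60 mm; a 46 mm wide ear runs on to the foot. It tilts about the pin; at the start its foot end is 0.7 to 1.6 mm too low.
- shelf_mid (a point): Middle of the deck surface (deck x = 80 mm), 56 mm above the bench when the shelf is level; axes as shelf_top.
- foot_grip (a point): On the upright axis of the levelling foot, 92 mm above the bench, 170 mm from shelf_mid. Its black wing knob is a bar 50 mm long (x here), 13 mm thick (y), 26 mm high (76 to 102 mm above the bench). Clockwise from above raises the shelf's foot end, 4 mm a turn; knob and spindle stay at their height. Stiff (0.06 N m): stays where left. Range 4 rad either way from level.
- level: Aluminium spirit level, 180 mm long (x), 26 mm wide (y), 38 mm high, about 0.35 kg, at the start standing on its base on the bench. Origin at the centre of its underside, z up. The middle of its top is flat, to press on; the main vial lies in the top from x = 14 to 76 mm.
- vial_mid (a point): Middle of the main vial, in the top of the level: 45 mm from its middle towards the +x end, 37 mm above its base. Two black rings 19 mm apart stand either side of it.
- bubble (a joint): Place of the bubble in the main vial (m): 0 in the middle, positive to the level's +x end, stops at +-0.020. The pale bubble, 14 mm long, runs to the higher end: 1.8 mm per mrad of slope, about 4.6 mm per rad of foot turn, settling in 2 s. It is between its lines within +-2.5 mm.
- block_medium: Square steel setting block, 30 x 30 mm, 64 mm tall, about 0.45 kg, upright on the shelf deck at the start. Origin at the centre of its underside, z up.
- slot_medium (a point): Floor centre of the pocket in the medium block's nest, 6 mm above the bench. Pocket 35 x 35 mm, walls along x and y here, 18 mm deep, top 5 mm flared by 3 mm a side. Three nests stand in a row 80 mm apart in any order: grey blocks, 64 (x) x 96 (y) x 24 mm, fixed; the pocket lies 14 mm off the middle to -y, at the other end a paper label with a black square half the block's width.
- slot_large (a point): The same point in the large block's nest, whose pocket is 43 x 43 mm: vacant, but not for the medium block.
- block_small: Bystander: steel block 24 x 24 x 56 mm standing in its own nest (pocket 29 x 29 mm), 38 mm of it above the nest. Leave it there.
- block_large: Bystander: steel block 38 x 38 x 74 mm standing on the bench beyond the level. Leave it there.
- wrench: Bystander: steel wrench, 170 mm, lying on the bench beyond the nests.
- screwdriver: Bystander: screwdriver with a red handle, 190 mm, lying on the bench to the robot's near left.
- glue_bottle: Bystander: bottle, 48 mm across and 130 mm tall, at the far left.
- grease_jar: Bystander: jar, 60 mm across and 60 mm tall, at the left.
- collar: Bystander: dark steel shaft collar, 48 mm across and 20 mm high, lying close in front of the robot.
Not all that is in view belongs to the job. What is shaped like the block_medium but purple is not meant.

How it is judged:
On the way, in this order (a step that is already met when the one before it is completed fails the run):
1. the medium block stands upright on the floor of its own nest and is let go (horizontal distance between block_medium and slot_medium below 0.005 m and z of block_medium in the frame of slot_medium below 0.003 m and angle between block_medium's own z axis and vertical below 0.08 rad and contact force between the fingers and block_medium below 0.1 N), for 0.2 s.
2. the spirit level lies flat on the middle of the shelf, pointing at the foot, and is let go (contact force between level and shelf_top above 0.8 N and contact force between the arm and level below 0.1 N and horizontal distance between level and shelf_mid below 0.03 m and z of level in the frame of shelf_mid below 0.004 m and angle between the x axis of level and the x axis of shelf_top, either way round below 0.15 rad and angle between level's own z axis and vertical below 0.04 rad), for 0.6 s.
3. the bubble has been brought to rest between its lines, nothing touching the level but the shelf (contact force between level and shelf_top above 0.8 N and contact force between the arm and level below 0.1 N and horizontal distance between level and shelf_mid below 0.03 m and angle between the x axis of level and the x axis of shelf_top, either way round below 0.15 rad and value of joint bubble between -0.0025 and 0.0025 m and velocity of joint bubble between -0.003 and 0.003 m/s), for 0.5 s.
At the end, for the whole second after the job is handed in: Fingers press the level (3 N or more; 6.5 to 35 N between level and shelf, its weight included); bubble within 2.5 mm of centre; level flat within 30 mm of the shelf middle and 0.15 rad of its length; medium block upright on its own nest floor, within 5 mm and 0.08 rad (contact force between the fingers and level above 3 N and contact force between level and shelf_top between 6.5 and 35 N and value of joint bubble between -0.0025 and 0.0025 m and horizontal distance between level and shelf_mid below 0.03 m and z of level in the frame of shelf_mid below 0.004 m and angle between the x axis of level and the x axis of shelf_top, either way round below 0.15 rad and angle between level's own z axis and vertical below 0.04 rad and linear speed of level below 0.02 m/s and horizontal distance between block_medium and slot_medium below 0.005 m and z of block_medium in the frame of slot_medium below 0.003 m and angle between block_medium's own z axis and vertical below 0.08 rad); the arm keeps its last pose, push and grip.
It fails at once if a bystander is pushed more than 30 mm away (distance of any of block_small, block_large, wrench, screwdriver, glue_bottle, grease_jar, collar from where it was at the start of the episode above 0.03 m).
It fails at once if the level is pressed or slammed hard on the shelf (over 60 N) (contact force between level and shelf_top above 60 N).
It also fails if it takes over 72 s, if anything falls off the work surface, if the arm or the gripper's body presses on something with over 40 N, if the wrist force passes 120 N, or if a joint passes its speed limit or range.

### The arm

A 6-joint arm with a two-finger parallel gripper is mounted at the origin on the work surface. World frame = base frame: x ahead of the robot, y to its left, z up, the work surface at z = 0. Lengths are in m, angles in rad, forces in N, time in s.
With the tool pointing down it reaches from about 0.35 to 0.775 m from the base axis. Payload 7.3 kg.
Tool frame: the origin (TCP) lies at the centre of the arm's flange, where the gripper is bolted on; the fingertips stand 178 mm ahead of it and the grasp point (between the pads) lies 159 mm ahead of it (tip_extent is the distance from the TCP to the fingertips, in m); z points along the fingers, y is the line along which they close (so a half turn about z gives the same grasp; the last joint's range is limited). The gripper opens to 92 mm and grips with 3 to 60 N. Pads are 19 mm wide; open, the fingers measure 130 mm over their backs; the gripper's body (75 mm by 190 mm) begins 47 mm behind the grasp point.
Start: joints at [-1.32, 0.342, 1.524, -0, 1.275, -0.146], TCP at [0.203, -0.484, 0.405] pointing down, gripper open.
Joint ranges: [-2.53, 2.53], [-0.77, 2.02], [0.04, 2.7], [-1, 4.14], [0.28, 2.66], [-3.11, 3.11]. Speed limits (rad/s): [2.57, 2.57, 3.14, 3.14, 3.14, 3.14].

### API

Orientations are given as [roll, pitch, yaw] about the fixed x, y, z axes, in that order (R = Rz(yaw) Ry(pitch) Rx(roll)).
In Python, from cell import * gives the robot as it stands.
- The arm moves only by the tool arm_command, never from a script. Its arguments are lists of equal length, an entry for each row: "xyz": the shift along the world's x, y, z in mm, a list of three; "spin": the turn about the world's z in degrees. In form: {"xyz": [[tx, ty, tz], ...], "spin": [spin, ...]}. A call has 1 to 20 rows; each row shifts and turns the commanded pose from where the row before left it; what a row does not reach is not made up. A row lasts 1/10 s, in which the tool goes at most 50 mm and 8.59 degrees, less where a joint would pass 70% of its speed; a pose out of reach is approached as far as the arm can. A call with a gripper value outside its range is refused whole. "jaw" is the opening, from -1 (shut) to 1 (fully open), set as the call begins (left out, the last holds). The fingers move at their own pace and stop on an object; "squeeze" is the grip in N (left out, the last holds). Time passes only in rows, so rows that do not move let the fingers close. It gives the time, the measured TCP pose, the force, the opening and the grip force at its end, in the units of the state.
- observe(): the state, without advancing time (a new reading comes with each control period).
- read_camera(name): name is "side" or "top" or "wrist"; returns a dict with "img" (420x560x3 uint8, red, green, blue), "depth" (420x560 float32, m along the optical axis (not along the pixel's ray), 0 where there is no reading), "fx", "fy", "cx", "cy" (pixels), "world_from_camera" (4x4, takes a point from camera to world coordinates). Camera axes: x right, y up, looking along -z (the intrinsics and any distortion apply to the point x, -y, -z); pixel columns grow to the right and rows downward; lengths in m; the calibration is good to about 2 mm. The wrist camera is an equidistant fisheye: a pixel r from the principal point sees the ray r / f radians off the axis. A picture is of the moment at which its call begins.
- hand_in(): hands the job in; it is judged then, once.
The state is a dict: "time": time; "qpos": joint angles; "qvel": joint speeds; "joint_efforts": joint torques, N m; "tool_pos": TCP position; "tool_rot": TCP orientation; "contact_force": force on the tool from outside, world axes, zero at the start; "torque": the same for the moment, N m; "opening": finger opening in m; "grip_force": force on a finger pad.
Only numpy, scipy, OpenCV 4.12 (cv2) and the standard library are available. Lean on these libraries where they do the work, as an engineer would, in place of code of your own. Each camera call takes 0.05 s, during which the arm holds its last target. There are 200 camera calls.

## Working session

There is one attempt and no reset: what is moved stays moved. The work goes in short steps, Python scripts to look and compute and a tool call to move; the robot and the scene stay as the last step left them, time stands still between calls to the robot, and variables do not carry over. Pictures are saved under pics/ and viewed, at most 10 in all, crops included, and the job is handed in when it is done.

Besides the shell and the picture viewer there is one more tool, called after "Call:" as name([rows], argument=value, ...), one row to a line, values as JSON. arm_command: Moves the arm, as the interface text tells. Its arguments: {"type":"object","properties":{"xyz":{"type":"array","items":{"type":"array","items":{"type":"number"}}},"spin":{"type":"array","items":{"type":"number"}},"jaw":{"type":"number"},"squeeze":{"type":"number"}},"required":["xyz","spin"]}

```bash
mkdir -p pics; cat > h.py <<'E'
from cell import *
import numpy as np, cv2
def pts(c):
    # world point for each pixel from depth (pinhole cams)
    h,w=c["depth"].shape; u,v=np.meshgrid(np.arange(w),np.arange(h)); d=c["depth"]
    P=np.stack([(u-c["cx"])/c["fx"]*d,-(v-c["cy"])/c["fy"]*d,-d,np.ones_like(d)],-1)
    return (P@np.array(c["world_from_camera"]).T)[...,:3]
def ray(c,u,v,z):
    T=np.array(c["world_from_camera"]); r=T[:3,:3]@np.array([(u-c["cx"])/c["fx"],-(v-c["cy"])/c["fy"],-1])
    return T[:3,3]+r*(z-T[2,3])/r[2]
def save(c,n): cv2.imwrite(n,c["img"][...,::-1])
E
python3 - <<'E'
from h import *
import pickle
o=observe(); print(o)
for n in("top","side"):
    c=read_camera(n); save(c,f"pics/{n}0.png"); pickle.dump(c,open(n+"0.pkl","wb"))
    print(n,c["fx"],c["cx"],c["cy"],np.round(c["world_from_camera"],3).tolist())
E
```

```text
{'time': 0.0, 'qpos': array([-1.32000731e+00,  3.42755162e-01,  1.52502515e+00, -7.99607634e-06,
        1.27536056e+00, -1.46009395e-01]), 'qvel': array([-0.00083752,  0.00042819,  0.00094177, -0.00070048, -0.00080396,
        0.00073123]), 'joint_efforts': array([-1.01857040e-03, -4.31249356e+01, -2.44216096e+01,  7.16721453e-02,
        5.60266385e-02, -1.13849144e-04]), 'tool_pos': array([ 0.20287861, -0.48407866,  0.40402506]), 'tool_rot': array([-3.14005979e+00, -2.17687832e-04,  3.96800581e-01]), 'contact_force': array([ 0.37341415, -0.24051561, -0.63823461]), 'torque': array([ 0.0039946 , -0.04351366,  0.04982892]), 'grip_force': 0.0, 'opening': 0.09191723177431321}
top 517.2551112244805 276.4017505938882 207.5818023350664 [[0.027, 0.983, -0.181, 0.32], [-1.0, 0.026, -0.006, 0.055], [-0.001, 0.181, 0.983, 1.292], [0.0, 0.0, 0.0, 1.0]]
side 444.5117189848719 275.7788203013864 212.52625801184766 [[-0.924, 0.289, -0.25, 0.292], [-0.382, -0.715, 0.585, 0.632], [-0.009, 0.636, 0.771, 0.867], [0.0, 0.0, 0.0, 1.0]]
```

View pics/top0.png

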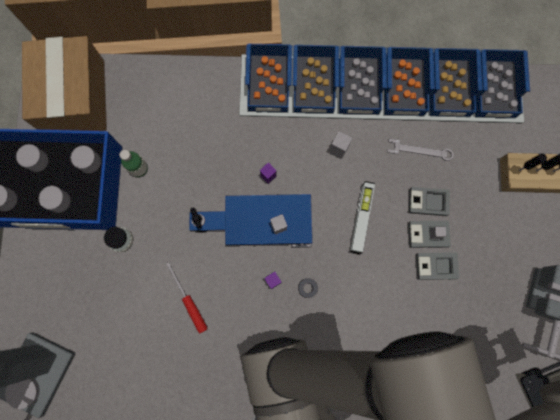

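View pics/side0.png

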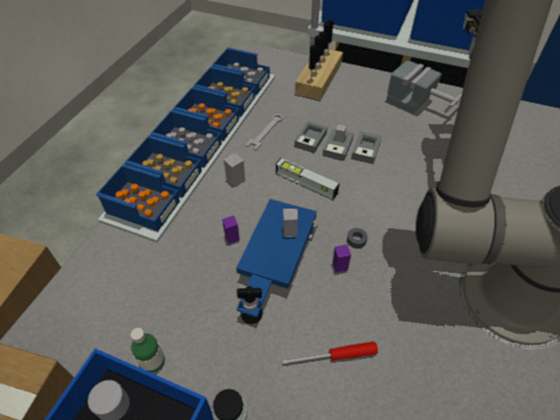

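Candidates in the top view:
- **Grey block on the shelf:** (278,224), the one I want.
- **Large block on the bench:** (341,142).
- **Small block in its nest:** (440,232).
- **Purple decoys:** (268,172) and (273,281).
- **Vacant nests:** (430,202) and (437,266). I will separate these two by pocket and label size.

The level is at (363,218) with its vial at the top end, and the knob is at (197,218).

```bash
cat > m.py <<'E'
from h import *
import pickle
c=pickle.load(open("top0.pkl","rb")); P=pts(c); Z=P[...,2]; im=c["img"].astype(int)
def rep(n,m):
    k,l,s,_=cv2.connectedComponentsWithStats(m.astype(np.uint8))
    for i in range(1,k):
        if s[i,4]<25: continue
        q=P[l==i]; r=cv2.minAreaRect((q[:,:2]*1000).astype(np.float32))
        (cx,cy),(w,h),a=r
        print(n,s[i].tolist(),"c",np.round([cx,cy],1),"size",np.round([w,h],1),"ang",round(a,1),"z",np.round(np.median(q[:,2])*1000,1))
def box(u0,v0,u1,v1):
    m=np.zeros(Z.shape,bool); m[v0:v1,u0:u1]=1; return m
rep("block",box(262,208,300,240)&(Z>.105)&(Z<.14))
rep("deck",box(215,185,325,255)&(im[...,2]>im[...,0]+40)&(Z>.045)&(Z<.065))
rep("level",box(345,170,385,260)&(Z>.028)&(Z<.05))
rep("knob",box(185,200,212,240)&(Z>.085)&(Z<.115))
rep("large",box(325,128,358,160)&(Z>.06))
for n,b in dict(A=(400,184,460,218),B=(400,218,460,250),C=(405,250,470,284)).items():
    B=box(*b); rep("nest"+n,B&(Z>.016)&(Z<.032)); rep("blk"+n,B&(Z>.05))
    rep("lab"+n,B&(im.sum(2)>480)); 
    rep("sq"+n,box(b[0],b[1],b[0]+26,b[3])&(im.sum(2)<110))
    rep("floor"+n,box(b[0]+25,b[1],b[2],b[3])&(Z>.003)&(Z<.011)&(im.sum(2)<330))
g=box(345,170,385,260)&(im[...,1]>im[...,2]+60); rep("vial",g)
a=np.hstack([cv2.resize(c["img"][y:y+s,x:x+s],(390,390),interpolation=cv2.INTER_CUBIC) for x,y,s in((390,180,100),(250,190,70))])
cv2.imwrite("pics/crop1.png",a[...,::-1])
E
python3 m.py
```

```text
block [271, 214, 16, 18, 183] c [501.8  56.6] size [30.3 30. ] ang 22.8 z 120.7
deck [215, 194, 97, 51, 4074] c [519.6  94.9] size [119.7 233.3] ang 2.7 z 56.2
level [351, 181, 24, 73, 755] c [ 535.6 -150.8] size [ 26.8 181. ] ang 79.6 z 38.2
knob [190, 207, 12, 22, 137] c [512.6 251.1] size [49.5 16.4] ang 23.1 z 102.5
large [331, 131, 21, 21, 260] c [531.4 -14. ] size [ 38.9 442.6] ang 66.9 z 74.3
nestA [409, 187, 41, 28, 742] c [ 582.6 -320.6] size [98.9 65.8] ang 86.1 z 24.2
labA [412, 191, 10, 5, 38] c [ 600.3 -286.7] size [24.5 11.2] ang 81.1 z 26.4
labA [412, 203, 10, 5, 40] c [ 568.9 -285.1] size [24.7 10.5] ang 85.5 z 24.4
floorA [427, 193, 16, 18, 219] c [ 583.3 -336.4] size [39.6 42.2] ang 87.6 z 6.7
nestB [409, 221, 42, 26, 864] c [ 499.3 -317.9] size [63.8 98.1] ang 1.8 z 24.8
blkB [434, 227, 12, 10, 112] c [ 499.1 -331.5] size [22.5 24.9] ang 2.0 z 62.7
labB [412, 225, 10, 17, 131] c [ 499.5 -283.9] size [24.4 41.7] ang 89.8 z 25.1
nestC [417, 252, 43, 28, 854] c [ 421.2 -336.3] size [63.7 98.9] ang 3.0 z 24.3
labC [420, 257, 11, 18, 127] c [ 382.2 -128.5] size [ 43.8 384.8] ang 12.2 z 25.1
floorC [436, 259, 15, 14, 155] c [ 422.5 -352.7] size [32.3 32.6] ang 2.0 z 6.7
vial [364, 189, 7, 9, 43] c [ 595.2 -162.3] size [14.4 20.3] ang 80.9 z 37.0
vial [362, 201, 7, 9, 46] c [ 564.4 -156.1] size [15.5 19. ] ang 75.4 z 36.6
```

View pics/crop1.png

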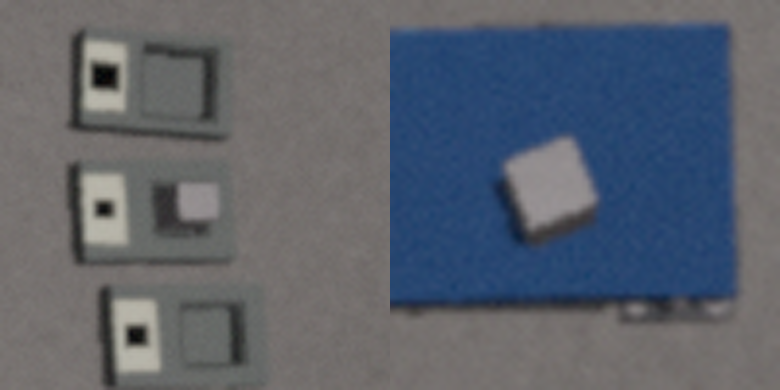

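The crop shows the middle nest holding the small block. The top nest (390-crop 165,85) has the larger pocket and larger label square. The bottom nest (crop 205,335; image 440,266) has the 35 mm pocket with the medium square, so it is the right one. The right half shows the grey block on the blue deck, which is the block to move. It measures 30x30 with its top at 120 mm, as it should.

The block is at (502,57) with yaw 22.8°, which the tool already matches. I'll move over it and descend.

Call:
arm_command([
  [20, 36, 0],
  [20, 36, 0],
  [20, 36, 0],
  [20, 36, 0],
  [20, 36, 0],
  [20, 36, 0],
  [20, 36, 0],
  [20, 36, 0],
  [20, 36, 0],
  [20, 36, 0],
  [20, 36, 0],
  [20, 36, 0],
  [20, 36, 0],
  [20, 36, 0],
  [19, 36, -20],
  [0, 0, -30],
  [0, 0, -20],
  [0, 0, 0],
  [0, 0, 0],
], spin=[0, 0, 0, 0, 0, 0, 0, 0, 0, 0, 0, 0, 0, 0, 0, 0, 0, 0, 0], jaw=1)

```text
time: 2.0
tool_pos: [0.502, 0.0557, 0.335]
tool_rot: [-3.141, 0.001, 0.397]
contact_force: [0.6, -0.4, 0.5]
opening: 0.0914
grip_force: 0.0
```

Call:
arm_command([
  [0, 1, -25],
  [0, 0, -25],
  [0, 0, -14],
  [0, 0, -6],
  [0, 0, 0],
  [0, 0, 0],
], spin=[0, 0, 0, 0, 0, 0])

```text
time: 2.6
tool_pos: [0.5024, 0.0566, 0.266]
tool_rot: [3.141, -0.002, 0.396]
contact_force: [1.1, -0.7, 0.5]
opening: 0.0918
grip_force: 0.0
```

Call:
arm_command([
  [0, 0, 0],
  [0, 0, 0],
  [0, 0, 0],
  [0, 0, 0],
  [0, 0, 0],
  [0, 0, 0],
  [0, 0, 0],
  [0, 0, 0],
  [0, 0, 0],
  [0, 0, 0],
], spin=[0, 0, 0, 0, 0, 0, 0, 0, 0, 0], jaw=-1, squeeze=30)

```text
time: 3.6
tool_pos: [0.5022, 0.0566, 0.2649]
tool_rot: [3.141, -0.001, 0.397]
contact_force: [2.0, -2.6, 1.5]
opening: 0.0298
grip_force: 29.9
```

Call:
arm_command([
  [0, 0, 15],
  [0, 0, 30],
  [0, 0, 40],
  [-2, -10, 0],
  [-6, -30, 0],
  [-8, -40, 0],
  [-8, -40, 0],
  [-8, -40, 0],
  [-8, -40, 0],
  [-8, -40, 0],
  [-8, -40, 0],
  [-8, -40, 0],
  [-8, -40, 0],
  [-8, -40, -10],
  [-6, -30, -30],
  [-2, -17, -30],
  [0, 0, 0],
  [0, 0, 0],
  [0, 0, 0],
], spin=[0, 0, 0, 0, -2, -2, -2, -2, -2, -2, -2, -2, -2, -2, 0, 0, 0, 0, 0])

```text
time: 5.5
tool_pos: [0.4142, -0.3895, 0.2802]
tool_rot: [-3.142, -0.0, 0.048]
contact_force: [1.0, 0.1, -5.4]
opening: 0.0304
grip_force: 30.0
```

```bash
python3 - <<'E'
from h import *
o=observe(); print(o["tool_pos"],o["tool_rot"],o["opening"])
c=read_camera("side"); save(c,"pics/side1.png"); P=pts(c); Z=P[...,2]
np.save("P.npy",P)
x=P[...,0];y=P[...,1]
m=(x>.37)&(x<.47)&(y>-.41)&(y<-.27)&(Z>.018)&(Z<.03)
q=P[m]; r=cv2.minAreaRect((q[:,:2]*1000).astype(np.float32)); print("nestC",r,m.sum())
i=c["img"][100:220,290:430]; cv2.imwrite("pics/crop2.png",cv2.resize(i,(700,600),interpolation=cv2.INTER_CUBIC)[...,::-1])
for u,v in((0,0),):pass
c=read_camera("wrist"); save(c,"pics/wrist1.png")
E
```

```text
[ 0.41417985 -0.38954618  0.28023549] [-3.14157823e+00 -3.67463534e-04  4.83297946e-02] 0.030360115954994483
nestC ((431.36285400390625, -329.16729736328125), (80.31268310546875, 113.84049987792969), 1.6859309673309326) 472
```

View pics/crop2.png

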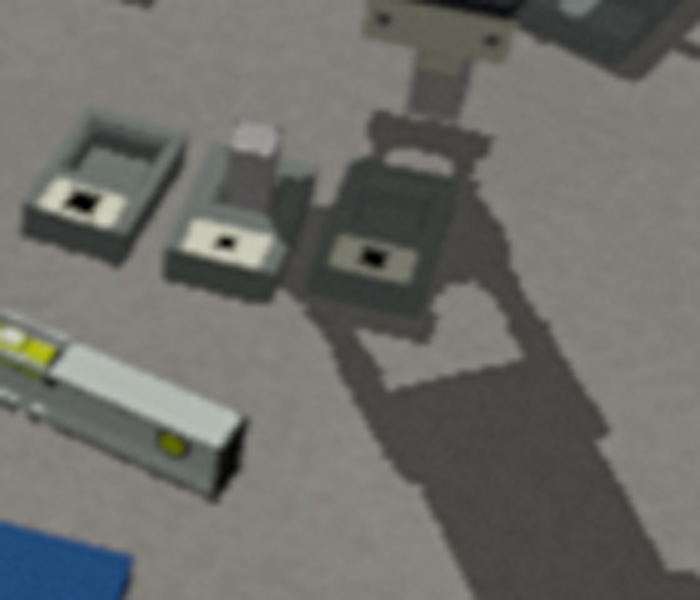

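View pics/wrist1.png

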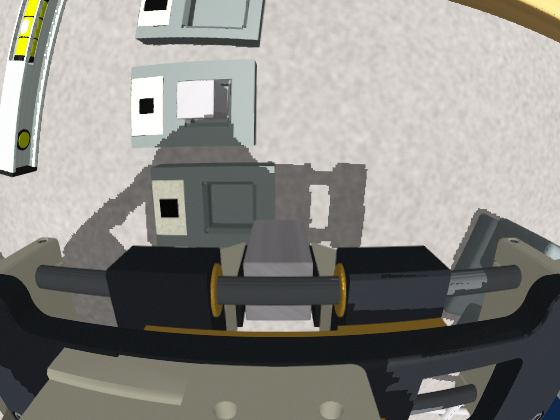

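The crop shows the held block past the nest in −y (I overran by 40 mm in the sums). The wrist view shows the pocket at about (231,205), up-left of the held block. I'll cross-check the pocket position from the wrist camera, since it is close to it.

```bash
cat >> h.py <<'E'
def wray(c,u,v,z):
    T=np.array(c["world_from_camera"]); dx,dy=(u-c["cx"]),(v-c["cy"]); r=np.hypot(dx,dy); t=r/c["fx"]
    d=T[:3,:3]@np.array([np.sin(t)*dx/r,-np.sin(t)*dy/r,-np.cos(t)]); return (T[:3,3]+d*(z-T[2,3])/d[2])*1000
E
python3 - <<'E'
from h import *
c=read_camera("wrist")
print(c["fx"],c["fy"],c["cx"],c["cy"],np.round(c["world_from_camera"],3).tolist())
# outer flare edge at z=24, floor at z=6, nest top corners
for n,u,v,z in[("nestTL",152,165,.024),("nestTR",274,164,.024),("sqC",169,208,.0245),("floorTL",210,184,.006),("floorTR",252,183,.006),("floorBL",209,228,.006),("floorBR",254,227,.006),("smallsq",146,106,.0245)]:
    print(n,np.round(wray(c,u,v,z),1))
g=cv2.resize(c["img"][150:260,140:290],(750,550),interpolation=cv2.INTER_CUBIC); cv2.imwrite("pics/crop3.png",cv2.convertScaleAbs(g,alpha=1.6)[...,::-1])
E
```

```text
325.19226210127806 325.19226210127806 277.8784633269313 211.177152456947 [[0.049, 0.964, 0.262, 0.485], [-0.999, 0.047, 0.015, -0.385], [0.002, -0.263, 0.965, 0.262], [0.0, 0.0, 0.0, 1.0]]
nestTL [ 452.6 -290.1   24. ]
nestTR [ 456.1 -384.4   24. ]
sqC [ 418.9 -303.6   24.5]
floorTL [ 435.6 -333.2    6. ]
floorTR [ 437.8 -367.5    6. ]
floorBL [ 398.  -332.1    6. ]
floorBR [ 400.9 -370.2    6. ]
smallsq [ 498.3 -285.    24.5]
```

View pics/crop3.png

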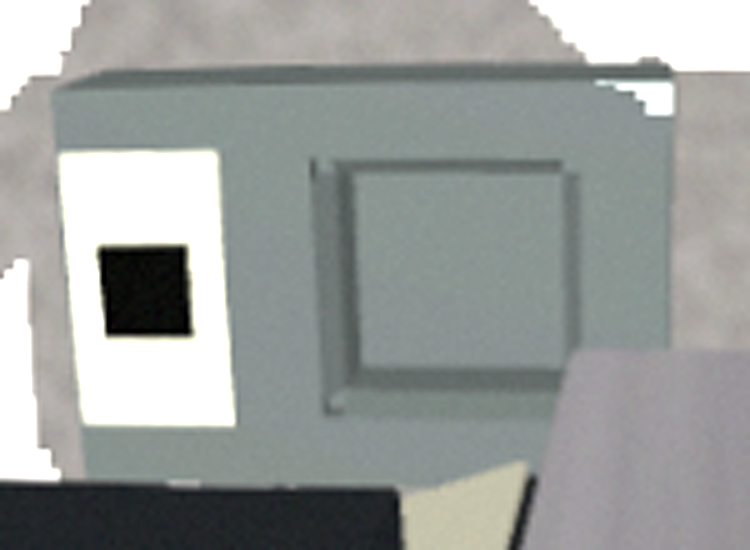

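Call:
arm_command([
  [2, 12, 0],
  [3, 16, 0],
  [2, 10, 0],
  [0, 0, 0],
  [0, 0, -15],
  [0, 0, -15],
  [0, 0, -8],
  [0, 0, -6],
  [0, 0, -5],
  [0, 0, -5],
  [0, 0, 0],
  [0, 0, 0],
], spin=[0, 0, 0, 0, 0, 0, 0, 0, 0, 0, 0, 0])

```text
time: 6.85
tool_pos: [0.421, -0.3523, 0.2259]
tool_rot: [3.141, -0.0, 0.048]
contact_force: [-0.2, 0.0, -4.5]
opening: 0.0296
grip_force: 30.0
```

Call:
arm_command([
  [0, 1, -4],
  [0, 0, -4],
  [0, 0, -2],
  [0, 0, -1],
  [0, 0, 0],
  [0, 0, 0],
], spin=[0, 0, 0, 0, 0, 0])

```text
time: 7.45
tool_pos: [0.4208, -0.3511, 0.2153]
tool_rot: [-3.142, 0.0, 0.048]
contact_force: [-3.4, 2.6, 5.4]
opening: 0.0298
grip_force: 30.0
```

Contact with the floor shows in the force, at the expected height. I'll release, lift and go over the level at (535.6,−150.8), whose length lies at −10.4°.

Call:
arm_command([
  [0, 0, 0],
  [0, 0, 0],
  [0, 0, 0],
  [0, 0, 0],
  [0, 0, 0],
  [0, 0, 0],
  [0, 0, 15],
  [0, 0, 25],
  [0, 0, 40],
  [0, 0, 40],
  [14, 25, 0],
  [20, 35, 0],
  [20, 35, 0],
  [20, 35, 0],
  [20, 35, 0],
  [14, 25, 0],
  [6, 10, 0],
  [0, 0, -20],
  [0, 0, 0],
  [0, 0, 0],
], spin=[0, 0, 0, 0, 0, 0, 0, 0, 0, 0, -2, -3, -3, -3, -2, 0, 0, 0, 0, 0], jaw=1)

```text
time: 9.45
tool_pos: [0.5347, -0.1518, 0.3147]
tool_rot: [3.142, 0.001, -0.18]
contact_force: [0.3, -0.4, 0.6]
opening: 0.0917
grip_force: 0.0
```

```bash
python3 - <<'E'
from h import *
o=observe(); print(o["tool_pos"],np.degrees(o["tool_rot"]),o["qpos"])
c=read_camera("top"); P=pts(c); x,y,z=P[...,0],P[...,1],P[...,2]
m=(abs(x-.421)<.035)&(abs(y+.351)<.035)&(z>.05)&(z<.09); q=P[m]
print("block in nest",cv2.minAreaRect((q[:,:2]*1000).astype(np.float32)),np.percentile(q[:,2],[10,50,90]))
c=read_camera("wrist"); save(c,"pics/wrist2.png")
E
```

```text
[ 0.53467377 -0.15179554  0.31466911] [ 1.79995475e+02  6.20572099e-02 -1.02990391e+01] [-4.14435895e-01  4.83469512e-01  1.56668126e+00 -3.70226435e-04
  1.09247696e+00  1.33628311e+00]
block in nest ((419.2476501464844, -349.0111389160156), (32.978946685791016, 29.373645782470703), 89.81877899169922) [0.06123648 0.06972429 0.07378635]
```

View pics/wrist2.png

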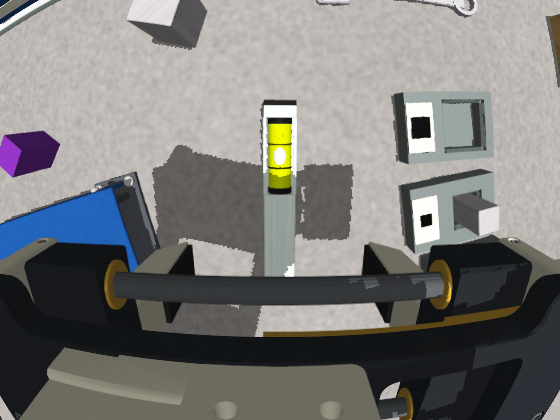

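The wrist view shows the level centred between the open fingers with its vial at (280,155) ahead. The block's top in the nest is at 70 mm, as it should be seated. I'll descend and grip.

Call:
arm_command([
  [1, 1, -30],
  [0, 0, -35],
  [0, 0, -30],
  [0, 0, -20],
  [0, 0, -9],
  [0, 0, 0],
  [0, 0, 0],
], spin=[0, 0, 0, 0, 0, 0, 0])

```text
time: 10.25
tool_pos: [0.5364, -0.1506, 0.1919]
tool_rot: [3.141, -0.002, -0.18]
contact_force: [0.2, 0.1, 0.5]
opening: 0.0918
grip_force: 0.0
```

Call:
arm_command([
  [0, 0, 0],
  [0, 0, 0],
  [0, 0, 0],
  [0, 0, 0],
  [0, 0, 0],
  [0, 0, 0],
  [0, 0, 0],
  [0, 0, 0],
  [0, 0, 0],
  [0, 0, 15],
  [0, 0, 30],
  [0, 0, 40],
  [0, 0, 40],
  [0, 0, 0],
  [0, 0, 0],
], spin=[0, 0, 0, 0, 0, 0, 0, 0, 0, 0, 0, 0, 0, 0, 0], jaw=-1, squeeze=30)

```text
time: 11.75
tool_pos: [0.5356, -0.15, 0.3157]
tool_rot: [3.141, -0.0, -0.179]
contact_force: [-0.0, 1.1, -4.1]
opening: 0.0258
grip_force: 30.0
```

Call:
arm_command([
  [-1, 8, 0],
  [-1, 18, 0],
  [-1, 19, 0],
  [-1, 19, 0],
  [-1, 19, 0],
  [-1, 19, 0],
  [-1, 19, 0],
  [-1, 19, 0],
  [-1, 19, 0],
  [-1, 19, 0],
  [-1, 19, 0],
  [-2, 18, 0],
  [-2, 18, -20],
  [0, 0, -20],
  [0, 0, 0],
  [0, 0, 0],
], spin=[4, 8, 8, 8, 8, 8, 8, 8, 8, 8, 8, 8, 8, 3, 0, 0])

```text
time: 13.35
tool_pos: [0.5206, 0.0827, 0.2744]
tool_rot: [-3.138, -0.0, 1.617]
contact_force: [-0.3, -0.6, -3.2]
opening: 0.0257
grip_force: 30.0
```

```bash
python3 - <<'E'
from h import *
o=observe(); print(o["tool_pos"],np.degrees(o["tool_rot"]),o["qpos"][5])
c=read_camera("wrist"); save(c,"pics/wrist3.png")
E
```

```text
[0.52055943 0.08267684 0.2743866 ] [-1.79795210e+02 -2.07129004e-03  9.26372500e+01] -0.03390000003879308
```

View pics/wrist3.png

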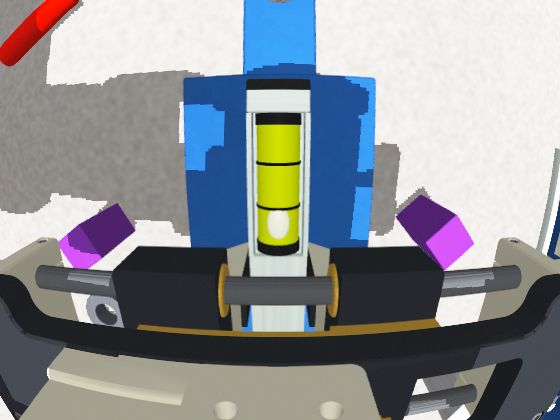

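The level lines up with the deck and its vial points at the foot. I'll lower gently.

Call:
arm_command([
  [0, 0, -10],
  [0, 0, -8],
  [0, 0, -4],
  [0, 0, -2],
  [0, 0, -1],
  [0, 0, -1],
  [0, 0, 0],
  [0, 0, 0],
], spin=[0, 0, 0, 0, 0, 0, 0, 0])

```text
time: 14.2
tool_pos: [0.521, 0.0828, 0.2499]
tool_rot: [3.141, 0.0, 1.619]
contact_force: [0.2, -0.0, -3.9]
opening: 0.0258
grip_force: 30.0
```

Call:
arm_command([
  [0, 0, -1],
  [0, 0, -1],
  [0, 0, -1],
  [0, 0, 0],
  [0, 0, 0],
], spin=[0, 0, 0, 0, 0])

```text
time: 14.7
tool_pos: [0.5209, 0.0828, 0.2467]
tool_rot: [3.142, 0.0, 1.619]
contact_force: [-0.6, -0.5, -3.8]
opening: 0.0258
grip_force: 30.0
```

Call:
arm_command([
  [0, 0, -1],
  [0, 0, 0],
  [0, 0, 0],
], spin=[0, 0, 0])

```text
time: 15.0
tool_pos: [0.5209, 0.0828, 0.2463]
tool_rot: [3.141, 0.0, 1.619]
contact_force: [-2.3, 0.1, 5.4]
opening: 0.0258
grip_force: 30.0
```

Call:
arm_command([
  [0, 0, 0],
  [0, 0, 0],
  [0, 0, 0],
  [0, 0, 0],
  [0, 0, 0],
  [0, 0, 0],
  [0, 0, 20],
  [0, 0, 35],
  [0, 0, 45],
  [0, 0, 0],
  [0, 0, 0],
  [0, 0, 0],
  [0, 0, 0],
  [0, 0, 0],
  [0, 0, 0],
], spin=[0, 0, 0, 0, 0, 0, 0, 0, 0, 0, 0, 0, 0, 0, 0], jaw=1)

```text
time: 16.5
tool_pos: [0.5209, 0.0828, 0.345]
tool_rot: [-3.14, -0.0, 1.618]
contact_force: [-0.5, -0.6, -0.5]
opening: 0.0919
grip_force: 0.0
```

```bash
cat > bub.py <<'E'
from h import *
import sys
def bub(name):
    """bubble place along the vial: brightness-weighted pale pixels in world coords; vial middle from yellow extent"""
    c=read_camera(name); im=c["img"].astype(float); f=wray if name=="wrist" else (lambda c,u,v,z: ray(c,u,v,z)*1000)
    R,G,B=im[...,0],im[...,1],im[...,2]
    v,u=np.mgrid[0:420,0:560]
    yel=((R-B>60)&(G-B>60)).astype(np.uint8)
    # search only near vial
    if name!="wrist":
        T=np.linalg.inv(np.array(c["world_from_camera"])); p=T@np.array([.518,.128,.093,1]); u0=c["cx"]-c["fx"]*p[0]/p[2]; v0=c["cy"]+c["fy"]*p[1]/p[2]
        yel[np.hypot(u-u0,v-v0)>22]=0
    k,l,s,_=cv2.connectedComponentsWithStats(cv2.morphologyEx(yel,cv2.MORPH_CLOSE,np.ones((5,5))))
    i=1+np.argmax(s[1:,4]); hull=np.zeros_like(yel); cs,_=cv2.findContours((l==i).astype(np.uint8),0,2); cv2.fillConvexPoly(hull,cv2.convexHull(cs[0]),1)
    xy=np.array([f(c,a,b,.093)[:2] for a,b in zip(u[hull>0],v[hull>0])])
    d=np.array([-.047,.999]); t=xy@d
    lo,hi=np.percentile(t,[0.5,99.5]); 
    w=B[hull>0]; print(name,s[i].tolist(),"vial",round(lo,1),round(hi,1),"mid expected",round(np.dot([520.9,82.8],d)+45,1))
    bins=np.arange(np.floor(lo),np.ceil(hi)+1,2 if name=="wrist" else 3)
    g=lambda X:[int(X[hull>0][(t>=a)&(t<a+bins[1]-bins[0])].mean()) if ((t>=a)&(t<a+bins[1]-bins[0])).any() else -1 for a in bins]
    print("B",list(zip(bins.astype(int).tolist(),g(B)))); print("R",g(R))
    th=w>(100 if name=="wrist" else np.percentile(w,75)); print("pale centre",t[th].mean(),th.sum(),"range",np.percentile(t[th],[2,98]) if th.any() else 0)
for n in sys.argv[1:]: bub(n)
E
python3 bub.py wrist top side; python3 -c "
from h import *
c=read_camera('wrist'); save(c,'pics/wrist4.png')"
```

```text
wrist [266, 124, 26, 72, 1563] vial 78.3 130.0 mid expected 103.2
B [(78, 1), (80, 1), (82, 1), (84, 2), (86, 4), (88, 38), (90, 79), (92, 97), (94, 104), (96, 104), (98, 97), (100, 70), (102, 8), (104, 8), (106, 6), (108, 5), (110, 5), (112, 8), (114, 4), (116, 6), (118, 6), (120, 4), (122, 4), (124, 4), (126, 4), (128, 6), (130, 15)]
R [148, 162, 161, 161, 161, 165, 171, 167, 136, 178, 179, 173, 162, 162, 161, 161, 161, 106, 141, 161, 161, 162, 162, 162, 162, 142, 72]
pale centre 97.59958275559147 244 range [ 88.70122432 123.64922102]Traceback (most recent call last):
  File "bub.py", line 23, in <module>
    for n in sys.argv[1:]: bub(n)
                           ~~~^^^
  File "bub.py", line 14, in bub
    i=1+np.argmax(s[1:,4]); hull=np.zeros_like(yel); cs,_=cv2.findContours((l==i).astype(np.uint8),0,2); cv2.fillConvexPoly(hull,cv2.convexHull(cs[0]),1)
        ~~~~~~~~~^^^^^^^^^
    return _wrapfunc(a, 'argmax', axis=axis, out=out, **kwds)
    return bound(*args, **kwds)
ValueError: attempt to get argmax of an empty sequence
```

View pics/wrist4.png

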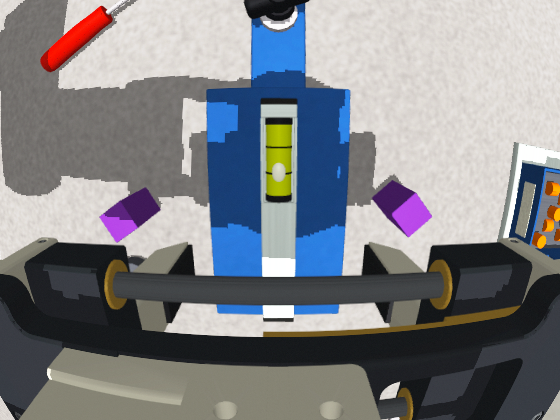

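Level is flat on the middle of the deck with its vial toward the foot. The rings project at 95 and 113.5 mm, and the bubble is centred at about 95 mm. That is −9 mm, so it needs roughly 2 rad clockwise. I'll go to the knob at (512,252) with yaw 203° so there is room to turn clockwise.

Call:
arm_command([
  [0, 6, 0],
  [-1, 10, 0],
  [-1, 12, 0],
  [-1, 14, 0],
  [-1, 14, 0],
  [-1, 14, 0],
  [-1, 14, 0],
  [-1, 14, 0],
  [-1, 14, 0],
  [-1, 14, 0],
  [-1, 14, 0],
  [0, 14, 0],
  [0, 10, 0],
  [0, 5, 0],
  [0, 0, 0],
  [0, 0, 0],
], spin=[6, 8, 8, 8, 8, 8, 8, 8, 8, 8, 8, 8, 8, 8, 0, 0])

```text
time: 18.25
tool_pos: [0.5109, 0.2517, 0.3456]
tool_rot: [-3.142, -0.0, -2.748]
contact_force: [0.2, -0.4, -0.5]
opening: 0.0921
grip_force: 0.0
```

```bash
python3 - <<'E'
from h import *
o=observe(); print(o["tool_pos"],np.degrees(o["tool_rot"]),o["qpos"][5])
c=read_camera("wrist"); save(c,"pics/wrist5.png")
c=read_camera("side"); P=pts(c); x,y,z=P[...,0],P[...,1],P[...,2]
m=(abs(x-.512)<.045)&(abs(y-.252)<.045)&(z>.098)&(z<.108); q=P[m]
print("knob top side",m.sum(),cv2.minAreaRect((q[:,:2]*1000).astype(np.float32)) if m.any() else 0)
E
```

```text
[0.51087124 0.25172017 0.34562142] [-1.79999272e+02 -1.56776191e-02 -1.57465599e+02] -1.6408161422855578
knob top side 0 0
```

View pics/wrist5.png

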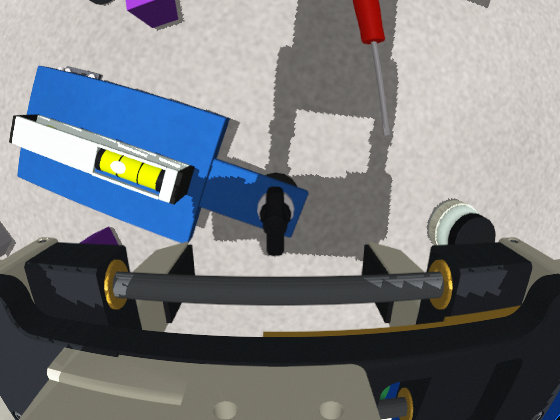

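The knob bar runs straight up the picture at column 275, square between the fingers. I'll descend and grip.

Call:
arm_command([
  [1, 0, -30],
  [0, 0, -30],
  [0, 0, -20],
  [0, 0, -10],
  [0, 0, -4],
  [0, 0, 0],
  [0, 0, 0],
], spin=[0, 0, 0, 0, 0, 0, 0])

```text
time: 19.05
tool_pos: [0.5123, 0.2519, 0.2528]
tool_rot: [-3.142, 0.002, -2.745]
contact_force: [-0.1, 0.1, 0.1]
opening: 0.0919
grip_force: 0.0
```

Call:
arm_command([
  [0, 0, 0],
  [0, 0, 0],
  [0, 0, 0],
  [0, 0, 0],
  [0, 0, 0],
  [0, 0, 0],
  [0, 0, 0],
  [0, 0, 0],
  [0, 0, 0],
  [0, 0, 0],
  [0, 0, 0],
], spin=[0, 0, 0, 0, 0, 0, 0, 0, 0, 0, 0], jaw=-1, squeeze=25)

```text
time: 20.15
tool_pos: [0.5125, 0.2506, 0.2517]
tool_rot: [-3.139, -0.0, -2.744]
contact_force: [2.7, -9.4, -0.4]
opening: 0.0131
grip_force: 25.0
```

Call:
arm_command([
  [0, -1, 0],
  [0, 0, 0],
  [0, 0, 0],
  [0, 0, 0],
  [0, 0, 0],
  [0, 0, 0],
  [0, 0, 0],
  [0, 0, 0],
  [0, 0, 0],
  [0, 0, 0],
  [0, 0, 0],
  [0, 0, 0],
  [0, 0, 0],
  [0, 0, 0],
  [0, 0, 0],
  [0, 0, 0],
  [0, 0, 0],
  [0, 0, 0],
], spin=[0, -5, -7, -7, -7, -7, -7, -7, -7, -7, -7, -7, -7, -7, -7, -7, -5, -5])

```text
time: 21.95
tool_pos: [0.5125, 0.2503, 0.2517]
tool_rot: [3.14, 0.001, 1.563]
contact_force: [3.7, -2.3, -1.4]
opening: 0.013
grip_force: 25.0
```

Call:
arm_command([
  [0, 0, 0],
  [0, 0, 0],
  [0, 0, 0],
  [0, 0, 0],
  [0, 0, 0],
  [0, 0, 0],
  [0, 0, 0],
  [0, 0, 0],
  [0, 0, 0],
  [0, 0, 0],
  [0, 0, 0],
  [0, 0, 0],
  [0, 0, 0],
  [0, 0, 0],
  [0, 0, 0],
], spin=[0, 0, 0, 0, 0, 0, 0, 0, 0, 0, 0, 0, 0, 0, 0])

```text
time: 23.45
tool_pos: [0.5125, 0.2503, 0.2517]
tool_rot: [3.14, 0.001, 1.567]
contact_force: [4.2, -2.9, -2.1]
opening: 0.0131
grip_force: 25.0
```

```bash
python3 bub.py wrist; python3 - <<'E'
from h import *
a=[]
for n in("top","side"):
    c=read_camera(n); T=np.linalg.inv(np.array(c["world_from_camera"])); p=T@np.array([.518,.128,.093,1]); u=int(c["cx"]-c["fx"]*p[0]/p[2]); v=int(c["cy"]+c["fy"]*p[1]/p[2]); print(n,u,v)
    a.append(cv2.resize(c["img"][max(v-25,0):v+25,u-25:u+25],(390,390),interpolation=cv2.INTER_CUBIC))
cv2.imwrite("pics/b1.png",np.hstack(a)[...,::-1])
E
```

```text
wrist [117, 321, 301, 16, 1788] vial 187.4 201.0 mid expected 103.2
B [(187, 34), (189, 34), (191, 34), (193, 52), (195, 65), (197, 54), (199, 48), (201, 39)]
R [121, 125, 125, 114, 80, 53, 37, 33]
pale centre 196.5783936350538 329 range [193.8617595  200.49344169]
top 248 216
side 271 243
```

View pics/b1.png

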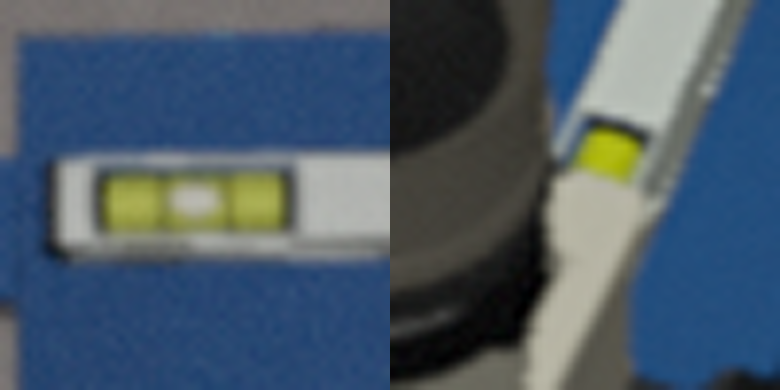

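The top view (left half) shows the bubble at x≈196, midway between the rings at 165 and 229, so it is centred. That was the eleventh picture I viewed, one over the limit, so from here I use numbers only. I'll release the knob, return over the level's middle with closed fingers and re-measure.

Call:
arm_command([
  [0, 0, 0],
  [0, 0, 0],
  [0, 0, 0],
  [0, 0, 0],
  [0, 0, 0],
  [0, 0, 20],
  [0, 0, 35],
  [0, 0, 40],
  [0, -10, 0],
  [1, -25, 0],
  [1, -30, 0],
  [1, -30, 0],
  [1, -30, 0],
  [1, -25, 0],
  [2, -13, 0],
  [1, -5, 0],
  [0, 0, 0],
  [0, 0, 0],
], spin=[0, 0, 0, 0, 0, 0, 0, 0, 0, 0, 0, 3, 0, 0, 0, 0, 0, 0], jaw=1)

```text
time: 25.4
tool_pos: [0.5199, 0.0836, 0.3466]
tool_rot: [-3.142, -0.0, 1.619]
contact_force: [-0.4, 0.1, -0.1]
opening: 0.0917
grip_force: 0.0
```

```bash
python3 bub.py wrist; python3 -c "
from h import *
o=observe(); print(o['tool_pos'],np.degrees(o['tool_rot']),o['contact_force'])"
```

```text
wrist [267, 126, 26, 72, 1545] vial 77.3 129.5 mid expected 103.2
B [(77, 4), (79, 0), (81, 0), (83, 0), (85, 0), (87, 0), (89, 0), (91, 2), (93, 8), (95, 8), (97, 65), (99, 89), (101, 101), (103, 105), (105, 107), (107, 86), (109, 56), (111, 8), (113, 6), (115, 7), (117, 5), (119, 6), (121, 6), (123, 4), (125, 4), (127, 5), (129, 13)]
R [133, 160, 161, 161, 161, 161, 161, 161, 85, 154, 168, 173, 176, 177, 179, 174, 169, 129, 110, 160, 161, 161, 161, 161, 161, 161, 114]
pale centre 104.40990764759987 238 range [ 97.4681929  119.53444507]
[0.5198609  0.08372424 0.346632  ] [-1.79996395e+02 -1.72458361e-02  9.27971611e+01] [-0.11571394 -0.54989748 -0.51950457]
```

Rings sit at about 94 and 113 mm and the bubble at about 104 mm, so it is centred within 0.5 mm with nothing touching the level. I'll close the fingers and come down.

Call:
arm_command([
  [1, -1, 0],
  [0, 0, 0],
  [0, 0, 0],
  [0, 0, 0],
  [0, 0, 0],
  [0, 0, 0],
  [0, 0, 0],
  [0, 0, -15],
  [0, 0, -20],
  [0, 0, -15],
  [0, 0, -10],
  [0, 0, -6],
  [0, 0, -3],
  [0, 0, -1],
  [0, 0, 0],
  [0, 0, 0],
  [0, 0, 0],
], spin=[0, 0, 0, 0, 0, 0, 0, 0, 0, 0, 0, 0, 0, 0, 0, 0, 0], jaw=-1, squeeze=15)

```text
time: 27.15
tool_pos: [0.521, 0.0818, 0.2772]
tool_rot: [3.141, 0.0, 1.618]
contact_force: [-0.5, -0.0, -0.6]
opening: 0.0003
grip_force: 0.0
```

Call:
arm_command([
  [0, 1, -1],
  [0, 0, -1],
  [0, 0, -1],
  [0, 0, -0.5],
  [0, 0, -0.5],
  [0, 0, 0],
  [0, 0, 0],
], spin=[0, 0, 0, 0, 0, 0, 0])

```text
time: 27.85
tool_pos: [0.5209, 0.0828, 0.2727]
tool_rot: [3.141, -0.0, 1.619]
contact_force: [-0.7, 0.1, 0.5]
opening: 0.0003
grip_force: 0.0
```

Call:
arm_command([
  [0, 0, -0.5],
  [0, 0, 0],
  [0, 0, 0],
], spin=[0, 0, 0])

```text
time: 28.15
tool_pos: [0.5209, 0.0828, 0.2723]
tool_rot: [3.141, 0.0, 1.619]
contact_force: [-0.6, -0.2, 1.6]
opening: 0.0004
grip_force: 0.4
```

Call:
arm_command([
  [0, 0, -0.5],
  [0, 0, 0],
  [0, 0, 0],
], spin=[0, 0, 0])

```text
time: 28.45
tool_pos: [0.5209, 0.0828, 0.2723]
tool_rot: [3.141, 0.0, 1.619]
contact_force: [-1.6, 0.3, 5.4]
opening: 0.0008
grip_force: 2.5
```

Call:
arm_command([
  [0, 0, -0.5],
  [0, 0, 0],
  [0, 0, 0],
  [0, 0, 0],
  [0, 0, 0],
  [0, 0, 0],
  [0, 0, 0],
  [0, 0, 0],
  [0, 0, 0],
  [0, 0, 0],
  [0, 0, 0],
  [0, 0, 0],
  [0, 0, 0],
  [0, 0, 0],
  [0, 0, 0],
  [0, 0, 0],
  [0, 0, 0],
  [0, 0, 0],
], spin=[0, 0, 0, 0, 0, 0, 0, 0, 0, 0, 0, 0, 0, 0, 0, 0, 0, 0])

```text
time: 30.25
tool_pos: [0.5209, 0.0828, 0.2722]
tool_rot: [3.141, 0.0, 1.619]
contact_force: [-3.3, -0.7, 9.0]
opening: 0.0003
grip_force: 4.5
```

```bash
python3 bub.py wrist; python3 -c "
from h import *
o=observe(); print(o['time'],o['tool_pos'],o['contact_force'])
c=read_camera('top');P=pts(c);x,y,z=P[...,0],P[...,1],P[...,2]
m=(abs(x-.421)<.035)&(abs(y+.351)<.035)&(z>.06)&(z<.08); print('block top',np.median(z[m]),P[m].mean(0),m.sum())"
```

```text
wrist [260, 125, 37, 103, 3221] vial 77.8 129.5 mid expected 103.2
B [(77, 5), (79, 1), (81, 4), (83, 3), (85, 2), (87, 4), (89, 6), (91, 5), (93, 14), (95, 13), (97, 73), (99, 104), (101, 120), (103, 126), (105, 122), (107, 107), (109, 60), (111, 8), (113, 7), (115, 3), (117, 4), (119, 4), (121, 3), (123, 2), (125, 1), (127, 2), (129, 6)]
R [164, 189, 193, 193, 193, 193, 193, 191, 99, 184, 197, 203, 206, 208, 208, 206, 200, 175, 106, 193, 193, 193, 193, 193, 193, 193, 177]
pale centre 103.72668405970926 544 range [ 93.83132178 111.76719808]
30.3 [0.52088814 0.08280316 0.2722376 ] [-3.31245093 -0.24401581  9.61443446]
block top 0.07008328184222778 [ 0.41918493 -0.3476398   0.0698729 ] 178
```

The push is 9–9.6 N, the bubble is centred between its rings under load, and the block is seated. Handing in.

```bash
python3 -c "
from cell import *
print(hand_in())"
```

```text
the job is handed in; nothing more can be done
None
```

I handed the job in at about 30 s with the medium block seated in its own nest, the level flat on the middle of the shelf, its bubble centred, and about 9.5 N still pressing on it; hand-in gave no verdict, and I viewed 11 pictures, one over the limit of 10.

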